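# Crank the gear press down with its fold-out handle

### The arm

A 7-joint arm with a two-finger parallel gripper is mounted at the origin on the work surface. World frame = base frame: x ahead of the robot, y to its left, z up, the work surface at z = 0. Lengths are in m, angles in rad, forces in N, time in s.
With the tool pointing down it reaches from about 0.4 to 0.875 m from the base axis. Payload 19.3 kg.
Tool frame: the origin (TCP) lies between the finger pads; the fingertips stand 17 mm ahead of it and the grasp point (between the pads) lies 2 mm behind it (bot.tips_ahead is the z of the fingertips in the tool frame, in m); z points along the fingers, y is the direction in which the jaws open and shut (so a half turn about z gives the same grasp; the last joint's range is limited). The gripper opens to 85 mm and grips with 20 to 120 N. Pads are 22 mm wide; open, the fingers measure 114 mm over their backs; the gripper's body (76 mm by 85 mm) begins 54 mm behind the grasp point. The pads swing forward as they close: fully open they stand 13 mm farther back than shut.
Start: joints at [1.151, 0.521, -0.036, 1.599, 0.021, 1.021, -0.113], TCP at [0.214, -0.587, 0.248] pointing down, gripper open.
Joint ranges: [-2.91, 2.91], [-0.3, 2.13], [-1.5, 1.42], [0.17, 2.43], [-1.26, 4.41], [0.16, 1.93], [-2.52, 2.52]. Speed limits (rad/s): [1.89, 1.89, 2.39, 2.39, 3.01, 3.01, 3.01].

### API

Orientations are given as [roll, pitch, yaw] about the fixed x, y, z axes, in that order (R = Rz(yaw) Ry(pitch) Rx(roll)).
In Python, from workcell import telemetry, cams, job, bot gives the robot as it stands.
- The arm moves only by the tool arm_command, never from a script. Its argument "deltas" is a list of rows, each a list of 7 numbers: the opening, from -1 (shut) to 1 (fully open), so that 0 is half open, then the shift along the tool's x, y, z normalised to -1 to 1, where 1 is 150 mm, then the turn, a rotation vector about the tool's x, y, z normalised to -1 to 1, where 1 is 45 degrees. In form: [[hand, tx, ty, tz, rx, ry, rz], ...]. A call has 1 to 8 rows; each row is the pose to reach, as a shift and turn from the pose commanded when the call began, along the tool's axes at that moment; what a row does not reach only later rows make up. A row lasts 1/8 s, in which the tool goes at most 62.5 mm and 10.7 degrees, less where a joint would pass 70% of its speed; a pose out of reach is approached as far as the arm can. A call with a number of a shift or a turn outside -1 to 1 is refused whole. A call with a gripper value outside its range is refused whole. The fingers move at their own pace and stop on an object; "newtons" is the grip in N (left out, the last holds). Time passes only in rows, so rows that repeat a pose let the fingers close. It gives the time, the measured TCP pose, the force and the opening at its end, in the units of the state.
- telemetry.observe(): the state, without advancing time (a new reading comes with each control period).
- cams.grab_frame(name): name is "scene" or "top" or "wrist"; returns the picture (384x512x3 uint8, blue, green, red); there is no depth.
- cams.get_calibration(name): a dict with "fx", "fy", "cx", "cy" (pixels), "k1" (the pictures are not rectified: a ray, as slopes to the right and down, at radius r is drawn at 1 + k1 r^2 times it, then the intrinsics apply), "R" (3x3) and "t" (3): a world point X has camera coordinates R X + t. Camera axes: x right, y down, z forward; pixel columns grow to the right and rows downward; lengths in m; the calibration is good to about 2 mm. A picture is of the moment at which its call begins: read the wrist's pose just before it. get_calibration takes no time and is no camera call; for the wrist camera it gives the pose at the moment of the call.
- job.job_done(): hands the job in, once; it reports no verdict.
The state is a dict: "clock": time; "qpos": joint angles; "qd": joint speeds; "joint_efforts": joint torques, N m; "position": TCP position; "tool_rot": TCP orientation; "force": force on the tool from outside, world axes, zero at the start; "moment": the same for the moment, N m; "grip_width": finger opening in m.
Only numpy, scipy, OpenCV 4.12 (cv2) and the standard library are available. Lean on these libraries where they do the work, as an engineer would, in place of code of your own. Each camera call takes 0.05 s, during which the arm holds its last target.

### The job

Two identical small screw presses stand on the bench; use the one that has a gear on its base plate. Swing its folding ball-ended handle up out of the crank arm until it stands upright, crank with it about half a turn clockwise (seen from above) until the crank arm lies in line over the frame's top beam, above the column, then fold the handle back down flat on the arm and let go. Leave the empty press's crank and handle alone.

Things in the scene. Friction and masses are not known exactly. Their poses are not given: they have to be found in the camera images.
- press: Press to use, fixed to the bench: grey C-frame, base plate 175 x 124 x 14 mm with a toothed steel gear (98 mm across) on it, one column, 40 mm wide beam on top (top at z 118 mm). The other press is alike but empty. Origin: on the vertical screw axis, at bench level; z up; -x points along the beam to the column (centre 78 mm from the screw axis).
- crank (a joint): Angle (rad) of the flat steel crank arm on top of the screw, growing clockwise seen from above: 0 = arm points along the press's +x, pi = along -x, over the beam and column. Stops at -0.6 and 3.4. Arm 14 mm wide, top at z 142 mm, hub 26 mm across, top at z 150 mm; its height stays the same, only the pad below sinks. Friction 0.2 N m; stays where left.
- fold (a joint): Angle (rad) of the handle from the arm: 0 = folded flat along the arm, ball towards the screw axis; pi/2 = upright on the arm's end; stop at 1.62. It pivots about a level pin square to the arm, at the arm's outer end, 75 mm from the screw axis, at z 159 mm. Friction 0.06 N m; stays where left.
- knob (a point): Centre of the black ball knob (28 mm diameter) on the handle's free end, 45 mm from the pivot pin: folded it is at z 159 mm over the arm, swung out at z 204 mm. The ball swivels freely in every direction on its stem (10 to 15 mm thick), so, pinched from above with the fingers closing about square to the arm, one grip can do the whole job.
- idle_knob (a point): Centre of the same kind of ball knob on the folded handle of the other, empty press, 30 mm from that press's screw axis, at z 159 mm. To be left alone.

How it is judged:
On the way, in this order (a step that is already met when the one before it is completed fails the run):
1. the handle is swung out (at least about 70 degrees) before the crank is turned (value of joint fold above 1.2 rad and value of joint crank below 1 rad), for 0.1 s.
2. the crank passes the quarter turn with the handle swung out (value of joint fold above 0.9 rad and value of joint crank between 1.2 and 2.5 rad), for 0.02 s.
3. the crank arm comes over the beam (within 0.3 rad) with the handle still swung out (value of joint fold above 0.9 rad and value of joint crank above 2.84 rad), for 0.1 s.
At the end, for the whole second after the job is handed in: The crank arm of the press with the gear lies over the beam, within 0.3 rad (17 degrees) of in line, at rest, and its handle is folded back to within 0.26 rad (15 degrees) of flat and released (value of joint fold below 0.26 rad and value of joint crank between 2.84 and 3.44 rad and velocity of joint crank between -0.1 and 0.1 rad/s); the robot touches nothing.
It fails at once if the empty press's crank or handle is moved (its knob by more than 10 mm) (distance of idle_knob from where it was at the start of the episode above 0.01 m).
It also fails if it takes over 43 s, if anything falls off the work surface, if the arm or the gripper's body presses on something with over 40 N, if the wrist force passes 120 N, or if a joint passes its speed limit or range.

## Working session

There is one attempt and no reset: what is moved stays moved. The work goes in short steps, Python scripts to look and compute and a tool call to move; the robot and the scene stay as the last step left them, time stands still between calls to the robot, and variables do not carry over. Pictures are saved under pics/ and viewed, and the job is handed in when it is done.

Besides the shell and the picture viewer there is one more tool, called as a command line: name --pt "numbers of a row" for each row, then --argument value for the rest. arm_command: Moves the arm, as the interface text tells. Its arguments: {"type":"object","properties":{"deltas":{"type":"array","items":{"type":"array","items":{"type":"number"}}},"newtons":{"type":"number"}},"required":["deltas"]}

```bash
mkdir -p pics; ls; python3 - <<'E'
from workcell import telemetry, cams, job, bot
import cv2
print(telemetry.observe())
for n in("scene","top","wrist"):
    c=cams.get_calibration(n);print(n,c)
for n in("scene","top"):
    cv2.imwrite(f"pics/{n}0.png",cams.grab_frame(n))
E
```

```text
pics
{'clock': 0.0, 'qpos': array([ 1.15079115,  0.52200143, -0.03628147,  1.5999914 ,  0.0211726 ,
        1.02110686, -0.11280929]), 'qd': array([-1.60374909e-04, -4.88426304e-04, -1.12391594e-03,  1.36138568e-03,
       -5.65963970e-05,  2.44052477e-03,  2.72360863e-04]), 'joint_efforts': array([-8.81928245e-04, -9.27120137e+01,  1.97953865e+00, -3.69940102e+01,
        1.77889882e-02,  8.12871032e-03,  4.17853741e-06]), 'position': array([ 0.21403794, -0.58687374,  0.24774002]), 'tool_rot': array([-3.14047246e+00,  7.98747328e-05,  3.49731506e-01]), 'force': array([ 0.11228124,  0.03944721, -0.22296141]), 'moment': array([0.05036934, 0.00945697, 0.0194166 ]), 'grip_width': 0.0857149730482499}
scene {'fx': 484.4540616088028, 'fy': 484.4540616088028, 'cx': 251.7433586444887, 'cy': 181.58873526525926, 'k1': -0.019214595023007423, 'R': array([[ 0.70809635,  0.70610589,  0.00374542],
       [ 0.53705684, -0.53511185, -0.65209298],
       [-0.45844248,  0.46375616, -0.75812975]]), 't': array([-0.40367148, -0.24186034,  1.4312976 ])}
top {'fx': 460.2685929711566, 'fy': 460.2685929711566, 'cx': 257.1071638184349, 'cy': 195.6548482211939, 'k1': -0.17412500029524158, 'R': array([[-0.02025628, -0.99951184, -0.02378593],
       [-0.99651334,  0.02211005, -0.08045072],
       [ 0.08093735,  0.02207336, -0.99647474]]), 't': array([0.01370435, 0.58953914, 0.91883147])}
wrist {'fx': 318.8535327347833, 'fy': 318.8535327347833, 'cx': 260.2053654044016, 'cy': 191.909445293117, 'k1': -0.01662406179017278, 'R': array([[ 0.34085743, -0.94011441, -0.00105348],
       [-0.9050264 , -0.32843845,  0.27028763],
       [-0.2544473 , -0.09117612, -0.96277904]]), 't': array([-0.62438799, -0.03588822,  0.3797536 ])}
```

View pics/scene0.png

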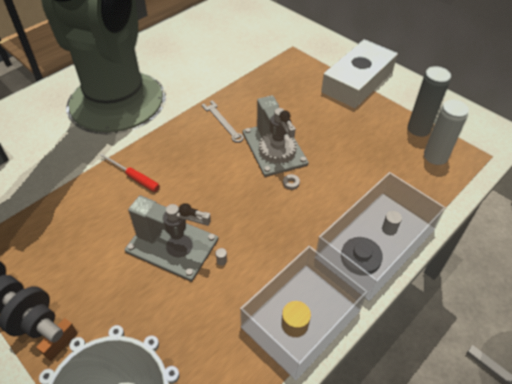

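View pics/top0.png

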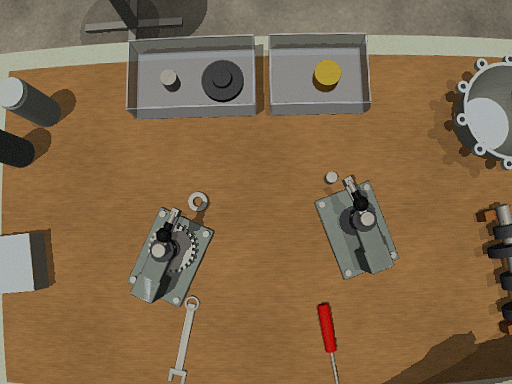

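The press with the gear is at about (165, 250) in the top view and the empty one is at about (360, 225). I'll enlarge both views of the geared press.

```bash
python3 - <<'E'
import cv2
a=cv2.imread("pics/top0.png")[190:320,110:240];cv2.imwrite("pics/topc.png",cv2.resize(a,None,fx=4.6,fy=4.6,interpolation=cv2.INTER_CUBIC))
a=cv2.imread("pics/scene0.png")[80:200,220:330];cv2.imwrite("pics/scenec.png",cv2.resize(a,None,fx=5,fy=5,interpolation=cv2.INTER_CUBIC))
E
```

```text
(no output)
```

View pics/topc.png

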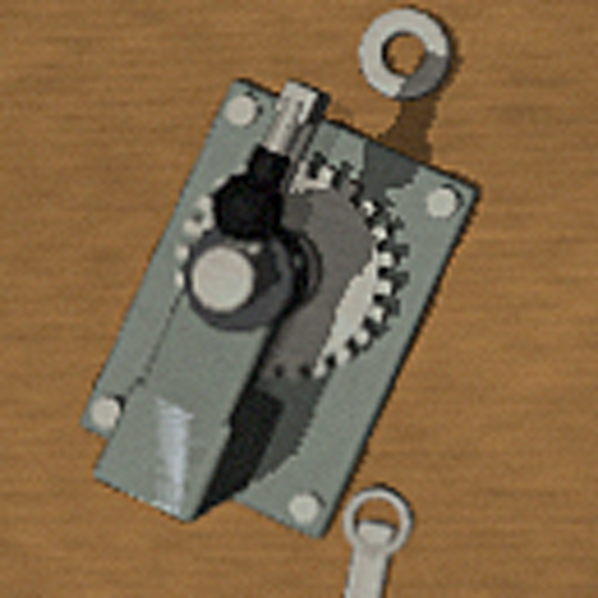

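View pics/scenec.png

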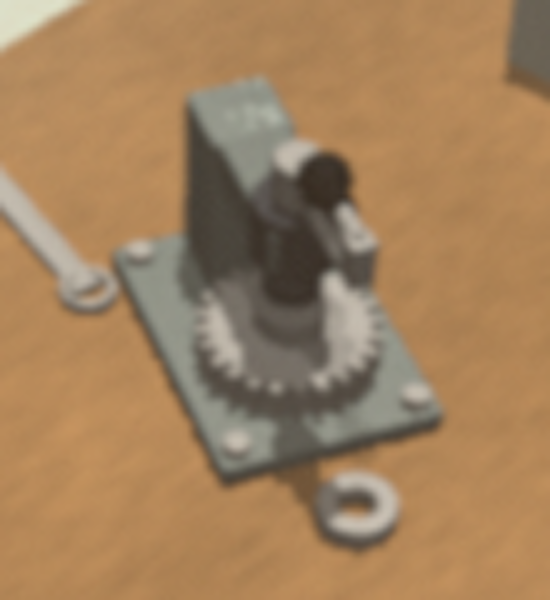

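Enlarged top view: hub top at (222, 278), ball at (250, 206), arm outer end at about (305, 95). The base bolts are at (242,110), (442,202), (306,507) and (105,412). In the scene crop the ball is at (325, 181).

```bash
cat > h.py <<'E'
from workcell import telemetry, cams, job, bot
import cv2, numpy as np
from scipy.spatial.transform import Rotation as Ro
def ray(c,u,v):
    K=np.array([[c['fx'],0,c['cx']],[0,c['fy'],c['cy']],[0,0,1.]])
    p=cv2.undistortPoints(np.array([[[u,v]]],float),K,np.array([c['k1'],0,0,0.]))[0,0]
    R=np.array(c['R']);t=np.array(c['t'])
    return -R.T@t, R.T@np.array([p[0],p[1],1])
def atz(c,u,v,z):
    o,d=ray(c,u,v); return o+d*(z-o[2])/d[2]
def proj(c,X):
    x=np.array(c['R'])@X+c['t'];s=x[:2]/x[2];s=s*(1+c['k1']*(s@s));return s*c['fx']+[c['cx'],c['cy']]
E
python3 - <<'E'
from h import *
c=cams.get_calibration("top")
T=lambda x,y,z:atz(c,110+x/4.6,190+y/4.6,z).round(4)
hub=T(222,278,.150);kn=T(250,206,.159);end=T(300,105,.164)
print("hub",hub,"knob",kn,"end",end)
print(np.linalg.norm((hub-kn)[:2]),np.linalg.norm((end-hub)[:2]),np.degrees(np.arctan2(*(kn-hub)[[1,0]])),np.degrees(np.arctan2(*(end-hub)[[1,0]])))
b=[T(*p,.018) for p in((242,110),(442,202),(306,507),(105,412))]
for i in b:print(i)
ax=(b[0]+b[1]-b[2]-b[3])/2;print("base x dir deg",np.degrees(np.arctan2(ax[1],ax[0])),"centre",sum(b)/4, [np.linalg.norm(b[i]-b[(i+1)%4]) for i in range(4)])
# beam end corners at z .118
for p in((95,472),(190,521)):print(T(*p,.118))
s=cams.get_calibration("scene")
print("scene knob",atz(s,220+325/5,80+181/5,.159), proj(s,kn)) 
E
```

```text
hub [0.4853 0.1768 0.15  ] knob [0.5131 0.1633 0.159 ] end [0.5513 0.1424 0.164 ]
0.030904530412222735 0.07442687686582047 -25.90174327773637 -27.529071872456633
[0.5564 0.1987 0.018 ]
[0.5135 0.108  0.018 ]
[0.3776 0.1719 0.018 ]
[0.4205 0.2639 0.018 ]
base x dir deg -25.40685812831809 centre [0.467    0.185625 0.018   ] [np.float64(0.10033394241232625), np.float64(0.15017329989049316), np.float64(0.10151063983642307), np.float64(0.15073105187717628)]
[0.406  0.2385 0.118 ]
[0.3863 0.1994 0.118 ]
scene knob [0.51749341 0.16368783 0.159     ] [283.52327787 115.39907165]
```

```bash
cat >> h.py <<'E'
def rel(target,yawdeg,base=None):
    s=telemetry.observe()
    p,rr=(s['position'],s['tool_rot']) if base is None else base
    R0=Ro.from_euler('xyz',rr); R1=Ro.from_euler('xyz',[np.pi,0,np.radians(yawdeg)])
    d=R0.inv().apply(np.array(target)-p)/.15
    r=(R0.inv()*R1).as_rotvec()/np.radians(45)
    return d.round(3),r.round(3)
E
python3 - <<'E'
from h import *
# waypoints: plan calls assuming exact reach
cur=(telemetry.observe()['position'],telemetry.observe()['tool_rot'])
for t,y in [((.36,-.50,.30),50),((.48,-.36,.30),80),((.55,-.20,.30),110),((.56,-.02,.30),135),((.513,.1635,.26),154)]:
    print(t,y,*rel(t,y,cur)); cur=(np.array(t),np.array([np.pi,0,np.radians(y)]))
c=cams.get_calibration("top");print(atz(c,362,213,.159))
E
```

```text
(0.36, -0.5, 0.3) 50 [ 1.112 -0.211 -0.348] [-0.001 -0.    -0.666]
(0.48, -0.36, 0.3) 80 [1.229 0.013 0.   ] [ 0.     0.    -0.667]
(0.55, -0.2, 0.3) 110 [1.131 0.274 0.   ] [ 0.     0.    -0.667]
(0.56, -0.02, 0.3) 135 [1.105 0.473 0.   ] [ 0.     0.    -0.556]
(0.513, 0.1635, 0.26) 154 [1.087 0.643 0.267] [ 0.     0.    -0.422]
[ 0.54409801 -0.18532625  0.159     ]
```

arm_command --pt "1 0.4 -0.1 -0.35 0 0 -0.23" --pt "1 0.7 -0.2 -0.35 0 0 -0.46" --pt "1 1 -0.2 -0.35 0 0 -0.67" --pt "1 1 -0.2 -0.35 0 0 -0.67"

```text
clock: 0.6
position: [0.3482, -0.5054, 0.3006]
tool_rot: [3.141, -0.002, 0.883]
force: [-1.6, -0.9, -0.0]
grip_width: 0.0854
```

arm_command --pt "1 0.4 0 0 0 0 -0.23" --pt "1 0.7 0 0 0 0 -0.46" --pt "1 1 0 0 0 0 -0.67" --pt "1 1 0 0 0 0 -0.67"

```text
clock: 1.1
position: [0.4424, -0.39, 0.3006]
tool_rot: [3.141, -0.001, 1.407]
force: [-0.8, -0.8, -0.0]
grip_width: 0.0855
```

arm_command --pt "1 0.4 0.1 0 0 0 -0.23" --pt "1 0.7 0.2 0 0 0 -0.46" --pt "1 1 0.27 0 0 0 -0.67" --pt "1 1 0.27 0 0 0 -0.67"

```text
clock: 1.6
position: [0.5066, -0.2492, 0.3007]
tool_rot: [3.141, -0.001, 1.932]
force: [-0.2, -0.1, -1.0]
grip_width: 0.0855
```

arm_command --pt "1 0.4 0.15 0 0 0 -0.2" --pt "1 0.7 0.3 0 0 0 -0.4" --pt "1 1 0.45 0 0 0 -0.55" --pt "1 1 0.45 0 0 0 -0.55"

```text
clock: 2.1
position: [0.5166, -0.0853, 0.3008]
tool_rot: [3.141, -0.0, 2.362]
force: [-0.4, -0.8, -0.5]
grip_width: 0.0852
```

```bash
python3 - <<'E'
from h import *
s=telemetry.observe();print(s['clock'],s['position'],np.degrees(s['tool_rot']),s['qpos'])
print(rel((.513,.1635,.25),154))
E
```

```text
2.1 [ 0.5166445  -0.08530943  0.30084181] [ 1.79976663e+02 -2.23333634e-02  1.35360618e+02] [ 0.55890846  0.36276038 -0.66041676  1.77628541  0.24782655  1.08691981
  0.60532995]
(array([1.183, 1.163, 0.34 ]), array([ 0.001, -0.   , -0.414]))
```

arm_command --pt "1 0.3 0.3 0 0 0 -0.1" --pt "1 0.6 0.6 0.1 0 0 -0.2" --pt "1 0.9 0.85 0.2 0 0 -0.3" --pt "1 0.95 0.95 0.3 0 0 -0.41" --pt "1 0.95 0.95 0.3 0 0 -0.41" --pt "1 0.95 0.95 0.3 0 0 -0.41"

```text
clock: 2.85
position: [0.5164, 0.1121, 0.2558]
tool_rot: [-3.141, 0.0, 2.677]
force: [-0.0, -0.0, -0.1]
grip_width: 0.0853
```

```bash
python3 - <<'E'
from h import *
s=telemetry.observe();print(s['clock'],s['position'],np.degrees(s['tool_rot']),s['qpos'])
print(rel((.513,.1635,.25),154))
c=cams.get_calibration("wrist");im=cams.grab_frame("wrist")
cv2.imwrite("pics/w1.png",cv2.resize(im,None,fx=1.5,fy=1.5))
print(proj(c,np.array([.513,.1635,.159]))*1.5, proj(c,np.array([.4855,.1765,.150]))*1.5,proj(c,np.array([.5525,.144,.16]))*1.5)
E
```

```text
2.85 [0.51636186 0.11210647 0.25579025] [-1.79950387e+02  5.83328522e-03  1.53404603e+02] [ 0.24228006  0.44693374 -0.76189536  1.81726351  0.35822864  1.02084331
  0.44499774]
(array([0.173, 0.296, 0.038]), array([-0.001,  0.   , -0.013]))
[486.75721583 248.44435619] [484.9523757  181.98574431] [482.99448045 335.98235013]
```

View pics/w1.png

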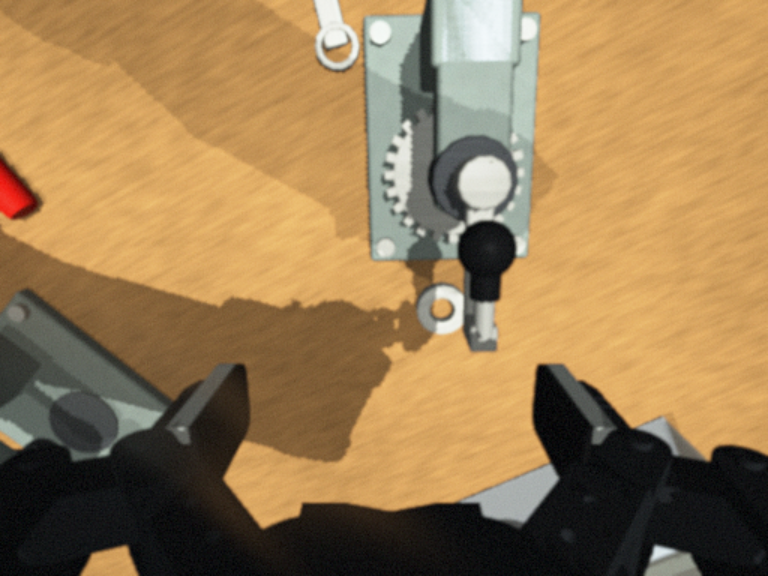

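The wrist view shows the ball at (487, 248) and the hub at (485, 182). The predictions were (487, 248) and (485, 182), so the position is confirmed. The arm is aligned with the tool's x axis.

arm_command --pt "1 0.1 0.15 0 0 0 0" --pt "1 0.17 0.296 0.04 0 0 -0.01" --pt "1 0.173 0.296 0.04 0 0 -0.01" --pt "1 0.173 0.296 0.04 0 0 -0.01"

```text
clock: 3.4
position: [0.5126, 0.1643, 0.2501]
tool_rot: [-3.141, 0.001, 2.688]
force: [0.1, -1.3, -0.1]
grip_width: 0.0854
```

```bash
python3 - <<'E'
from h import *
s=telemetry.observe();print(s['clock'],s['position'],np.degrees(s['tool_rot']))
print(rel((.513,.1633,.159),154))
E
```

```text
3.4 [0.51263495 0.16425615 0.25008086] [-1.79977907e+02  3.47147539e-02  1.54005329e+02]
(array([-0.005, -0.004,  0.607]), array([-0.   ,  0.001,  0.   ]))
```

arm_command --pt "1 0 0 0.2 0 0 0" --pt "1 0 0 0.4 0 0 0" --pt "1 0 0 0.6 0 0 0" --pt "1 0 0 0.605 0 0 0" --pt "-0.3 0 0 0.605 0 0 0" --pt "-0.3 0 0 0.605 0 0 0" --pt "-0.3 0 0 0.605 0 0 0" --newtons 40

```text
clock: 4.28
position: [0.5126, 0.1656, 0.1599]
tool_rot: [3.141, 0.001, 2.69]
force: [0.2, 0.3, 0.3]
grip_width: 0.0324
```

arm_command --pt "-1 0 0 0 0 0 0" --pt "-1 0 0 0 0 0 0" --pt "-1 0 0 0 0 0 0" --pt "-1 0 0 0 0 0 0" --newtons 40

```text
clock: 4.78
position: [0.5124, 0.1655, 0.1591]
tool_rot: [-3.141, 0.0, 2.69]
force: [0.8, -4.7, 4.4]
grip_width: 0.026
```

```bash
python3 - <<'E'
from h import *
s=telemetry.observe();print(s['clock'],s['position'],np.degrees(s['tool_rot']),s['force'],s['grip_width'])
c=cams.get_calibration("wrist");im=cams.grab_frame("wrist")
cv2.imwrite("pics/w2.png",cv2.resize(im,None,fx=1.5,fy=1.5))
E
```

```text
4.775 [0.51235746 0.16548547 0.15913289] [-1.79989867e+02  1.60259062e-02  1.54128120e+02] [ 0.78483945 -4.72183664  4.3983637 ] 0.025980030892879286
```

View pics/w2.png

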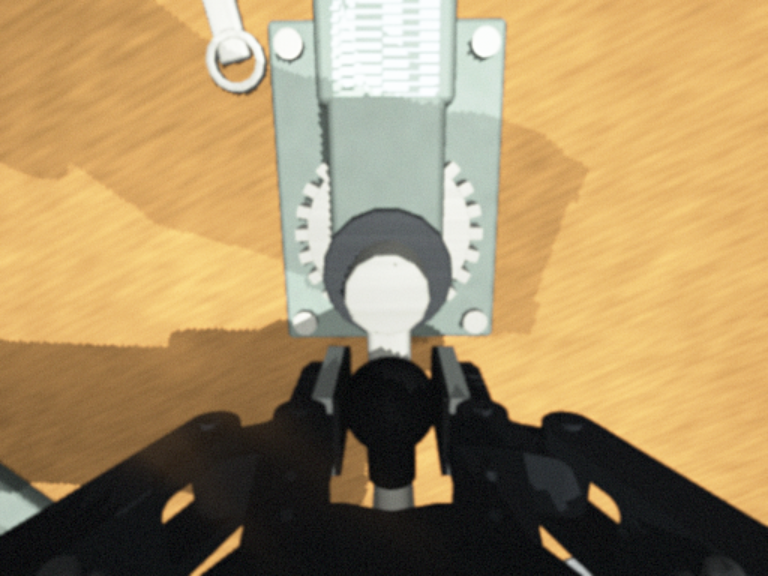

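The ball is held between the pads at opening 26 mm, with the stem pointing outwards between the fingers. Next I swing it up along a 45 mm arc.

arm_command --pt "-1 -0.006 0 -0.06 0 0 0" --pt "-1 -0.024 0 -0.117 0 0 0" --pt "-1 -0.052 0 -0.169 0 0 0" --pt "-1 -0.091 0 -0.215 0 0 0" --pt "-1 -0.138 0 -0.252 0 0 0" --pt "-1 -0.191 0 -0.28 0 0 0" --pt "-1 -0.22 0 -0.289 0 0 0" --pt "-1 -0.25 0 -0.296 0 0 0"

```text
clock: 5.82
position: [0.5463, 0.1498, 0.2037]
tool_rot: [3.141, -0.0, 2.691]
force: [-0.6, 2.8, 2.1]
grip_width: 0.0257
```

arm_command --pt "-1 0 0 0 0 0 0" --pt "-1 0 0 0 0 0 0"

```text
clock: 6.08
position: [0.5462, 0.1496, 0.2037]
tool_rot: [3.141, 0.001, 2.69]
force: [2.3, 2.6, 5.0]
grip_width: 0.0254
```

```bash
python3 - <<'E'
from h import *
s=telemetry.observe();print(s['clock'],s['position'],np.degrees(s['tool_rot']),s['force'],s['grip_width'])
im=cams.grab_frame("wrist")
cv2.imwrite("pics/w3.png",im)
a=cams.grab_frame("scene")[40:200,200:360];cv2.imwrite("pics/s3.png",cv2.resize(a,None,fx=3.5,fy=3.5,interpolation=cv2.INTER_CUBIC))
E
```

```text
6.075 [0.54624071 0.14963426 0.20366485] [1.79955841e+02 3.19671707e-02 1.54147617e+02] [2.34446061 2.56374701 4.95181287] 0.025427842275781903
```

View pics/w3.png

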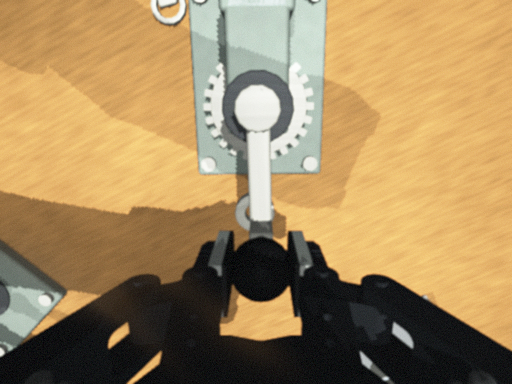

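View pics/s3.png

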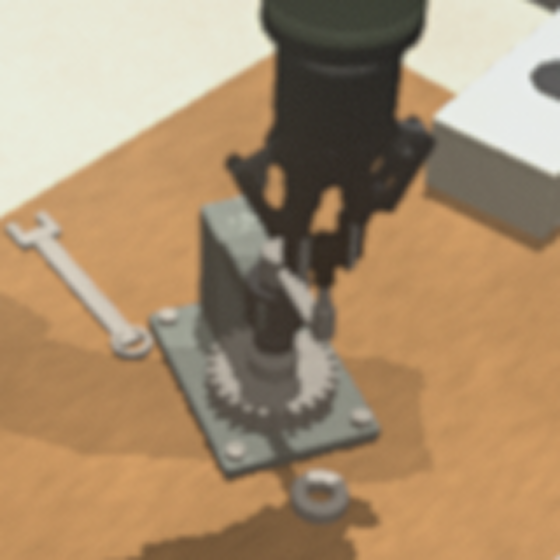

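The handle stands nearly upright (arm free, ball over the arm's end in both views), so I'll crank clockwise along a 67 mm circle.

arm_command --pt "-1 0.009 -0.088 0 0 0 0" --pt "-1 0.034 -0.172 0 0 0 0" --pt "-1 0.076 -0.25 0 0 0 0" --pt "-1 0.132 -0.318 0 0 0 0" --pt "-1 0.2 -0.374 0 0 0 0" --pt "-1 0.278 -0.416 0 0 0 0" --pt "-1 0.362 -0.441 0 0 0 0" --pt "-1 0.45 -0.45 0 0 0 0"

```text
clock: 7.18
position: [0.4549, 0.1181, 0.2035]
tool_rot: [-3.141, 0.0, 2.69]
force: [4.8, 0.7, 3.7]
grip_width: 0.0253
```

```bash
python3 - <<'E'
from h import *
s=telemetry.observe();print(s['clock'],s['position'],np.degrees(s['tool_rot']),s['force'],s['grip_width'],s['qpos'])
d=s['position']-[.4855,.1765,0];print(np.hypot(*d[:2]),np.degrees(np.arctan2(d[1],d[0])))
im=cams.grab_frame("wrist")
cv2.imwrite("pics/w4.png",im)
E
```

```text
7.175 [0.45492866 0.11814388 0.20346595] [-1.79986191e+02  8.07918393e-03  1.54134505e+02] [4.78014686 0.67334076 3.65944911] 0.02527881531591393 [ 0.22372571  0.42761492 -0.76996221  2.01346042  0.39411002  0.85173615
  0.35274106]
0.06587900621445301 -117.6489451559384
```

View pics/w4.png

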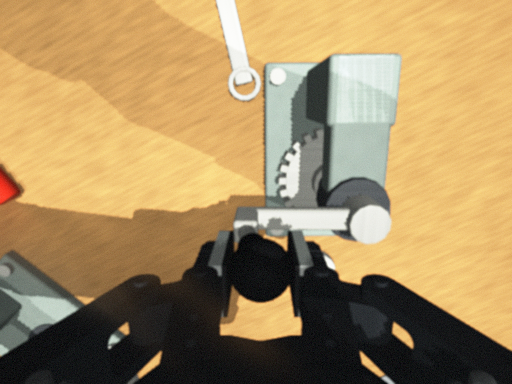

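The arm is at about a quarter turn, running from (370, 222) to (245, 218), with the handle up. Continuing.

arm_command --pt "-1 0.088 0.009 0 0 0 0" --pt "-1 0.172 0.034 0 0 0 0" --pt "-1 0.25 0.076 0 0 0 0" --pt "-1 0.318 0.132 0 0 0 0" --pt "-1 0.374 0.2 0 0 0 0" --pt "-1 0.416 0.278 0 0 0 0" --pt "-1 0.441 0.362 0 0 0 0" --pt "-1 0.45 0.45 0 0 0 0"

```text
clock: 8.22
position: [0.424, 0.2086, 0.2036]
tool_rot: [-3.141, 0.0, 2.69]
force: [0.5, -4.7, 11.3]
grip_width: 0.0259
```

arm_command --pt "-1 0 0 0 0 0 0" --pt "-1 0 0 0 0 0 0" --pt "-1 0 0 0 0 0 0"

```text
clock: 8.6
position: [0.4241, 0.2093, 0.2037]
tool_rot: [3.141, -0.0, 2.691]
force: [1.3, 3.2, 8.9]
grip_width: 0.0256
```

```bash
python3 - <<'E'
from h import *
s=telemetry.observe();print(s['clock'],s['position'],np.degrees(s['tool_rot']),s['force'],s['grip_width'],s['qpos'])
d=s['position']-[.4855,.1765,0];print(np.hypot(*d[:2]),np.degrees(np.arctan2(d[1],d[0])))
im=cams.grab_frame("wrist")
cv2.imwrite("pics/w5.png",im)
a=cams.grab_frame("scene")[40:200,200:360];cv2.imwrite("pics/s5.png",cv2.resize(a,None,fx=3.5,fy=3.5,interpolation=cv2.INTER_CUBIC))
E
```

```text
8.6 [0.42414243 0.20933206 0.20369833] [ 1.79939205e+02 -1.40728118e-02  1.54190848e+02] [1.32835158 3.20834424 8.89965974] 0.02558310467555372 [ 0.03026357  0.43584597 -0.78546579  2.00626124  0.40469114  0.85818556
  0.14135373]
0.06958947996508068 151.84904185058076
```

View pics/w5.png

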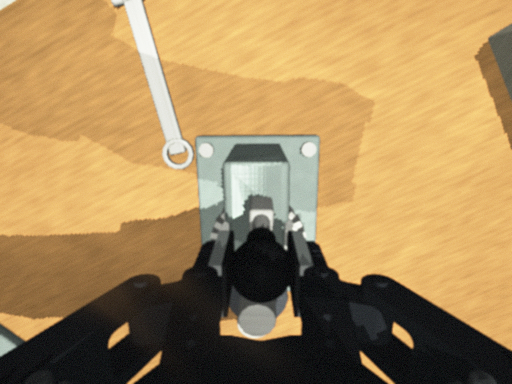

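View pics/s5.png

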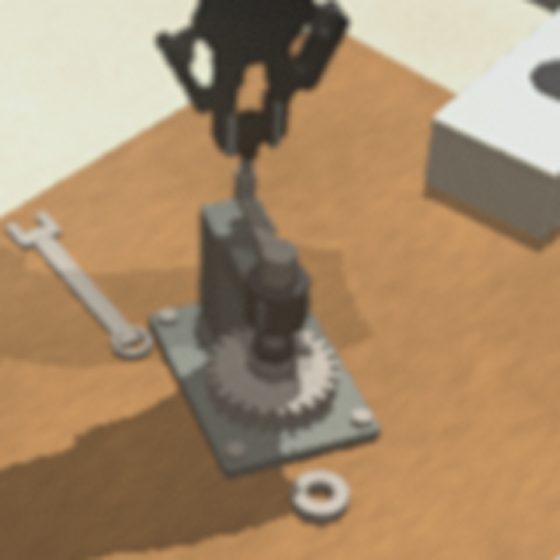

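The arm lies over the beam, with the TCP bearing 151.8° against 154° for in line, and the handle is still up. Folding it back down.

arm_command --pt "-1 -0.059 0 0.013 0 0 0" --pt "-1 -0.113 0 0.038 0 0 0" --pt "-1 -0.162 0 0.073 0 0 0" --pt "-1 -0.203 0 0.116 0 0 0" --pt "-1 -0.234 0 0.167 0 0 0" --pt "-1 -0.25 0 0.209 0 0 0" --pt "-1 -0.26 0 0.253 0 0 0" --pt "-1 -0.264 0 0.292 0 0 0"

```text
clock: 9.7
position: [0.4587, 0.1913, 0.1586]
tool_rot: [-3.14, -0.003, 2.691]
force: [-12.8, 6.9, 14.1]
grip_width: 0.0259
```

arm_command --pt "-1 0 0 0 0 0 0" --pt "-1 0 0 0 0 0 0"

```text
clock: 9.95
position: [0.4586, 0.1914, 0.159]
tool_rot: [-3.14, -0.002, 2.691]
force: [-10.2, 4.8, 5.9]
grip_width: 0.0254
```

```bash
python3 - <<'E'
from h import *
s=telemetry.observe();print(s['clock'],s['position'],np.degrees(s['tool_rot']),s['force'],s['grip_width'])
d=s['position']-[.4855,.1765,0];print(np.hypot(*d[:2]),np.degrees(np.arctan2(d[1],d[0])))
im=cams.grab_frame("wrist")
cv2.imwrite("pics/w6.png",im)
a=cams.grab_frame("scene")[40:200,200:360];cv2.imwrite("pics/s6.png",cv2.resize(a,None,fx=3.5,fy=3.5,interpolation=cv2.INTER_CUBIC))
E
```

```text
9.95 [0.45864834 0.19139602 0.15899959] [-1.79923215e+02 -1.41355148e-01  1.54198218e+02] [-10.21593283   4.84191934   5.94590399] 0.02542439236062646
0.0307067208713674 150.98057900985387
```

View pics/w6.png

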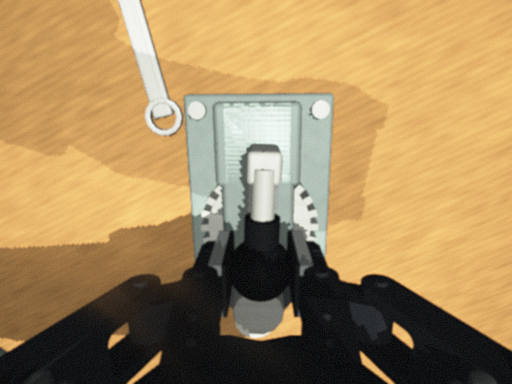

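View pics/s6.png

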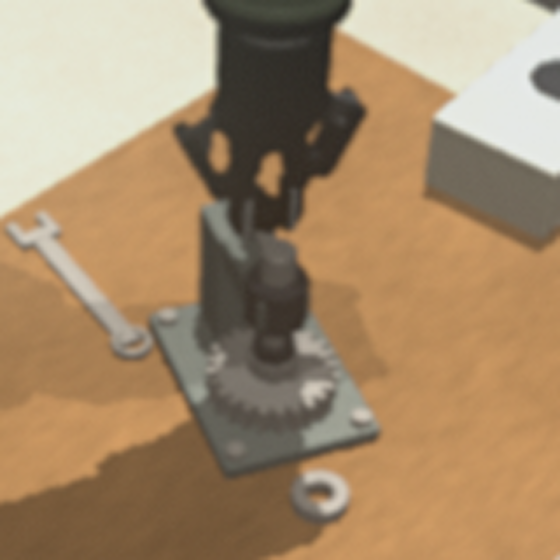

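Handle flat (ball at radius 31 mm, z 159), arm straight over the beam. Release and retreat upwards.

arm_command --pt "-0.3 0 0 0 0 0 0" --pt "0 0 0 0 0 0 0" --pt "0.4 0 0 0 0 0 0" --pt "0.4 0 0 0 0 0 0" --pt "0.4 0 0 0 0 0 0"

```text
clock: 10.68
position: [0.4602, 0.1909, 0.1597]
tool_rot: [3.142, 0.0, 2.69]
force: [-0.0, 0.0, 0.6]
grip_width: 0.0598
```

arm_command --pt "0.4 0 0 -0.1 0 0 0" --pt "0.4 0 0 -0.25 0 0 0" --pt "0.4 0 0 -0.5 0 0 0" --pt "0.4 -0.3 0 -0.75 0 0 0" --pt "0.4 -0.6 0 -0.8 0 0 0" --pt "0.4 -0.9 0 -0.8 0 0 0" --pt "0.4 -0.9 0 -0.8 0 0 0" --pt "0.4 -0.9 0 -0.8 0 0 0"

```text
clock: 11.68
position: [0.5811, 0.1326, 0.2802]
tool_rot: [3.141, -0.0, 2.691]
force: [-0.1, -0.1, -0.1]
grip_width: 0.0598
```

```bash
python3 - <<'E'
from h import *
s=telemetry.observe();print(s['clock'],s['position'],s['force'],s['grip_width'])
c=cams.get_calibration("wrist");im=cams.grab_frame("wrist")
for r in(30,75):
  print(r,proj(c,np.array([.4855-.899*r/1e3,.1765+.438*r/1e3,.159])))
cv2.imwrite("pics/w7.png",im)
a=cams.grab_frame("top");cv2.imwrite("pics/t7.png",a)
a=cams.grab_frame("scene")[40:200,200:360];cv2.imwrite("pics/s7.png",cv2.resize(a,None,fx=3.5,fy=3.5,interpolation=cv2.INTER_CUBIC))
E
```

```text
11.675 [0.58107406 0.13257807 0.28023828] [-0.14170515 -0.14049169 -0.11783292] 0.05984922585192285
30 [258.75414345   5.22979341]
75 [258.7225761  -69.75880052]
```

View pics/w7.png

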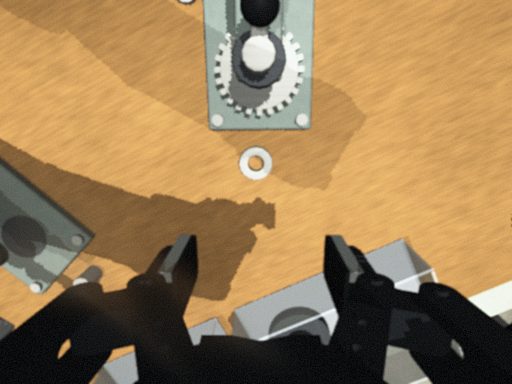

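View pics/s7.png

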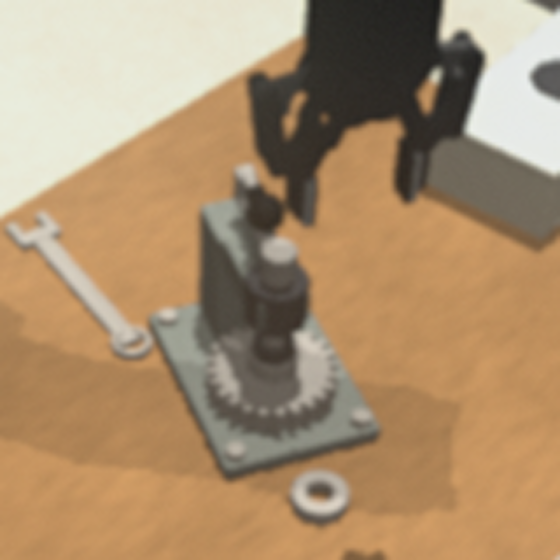

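View pics/t7.png

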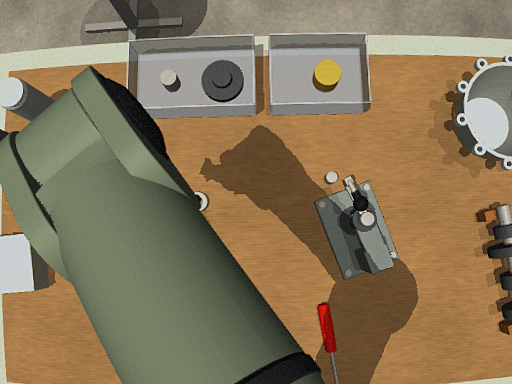

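```bash
python3 - <<'E'
from h import *
s=cams.get_calibration("scene")
for th in(0,.15,.26):
  r=.075-.045*np.cos(th)
  print(th,(proj(s,np.array([.4855-.899*r,.1765+.438*r,.159+.045*np.sin(th)]))-[200,40])*3.5)
r=.03;print('start offset',(proj(s,np.array([.4855+.899*r,.1765-.438*r,.159]))))
job.job_done()
E
```

```text
0 [260.25443246 209.30358285]
0.15 [260.37138222 201.35842888]
0.26 [260.12728225 195.03503004]
start offset [283.34475047 115.26153314]
the job is handed in; nothing more can be done
```

The job is done and handed in at about 12 s of the 43 s allowed. No verdict was reported, so success rests on my own checks.

I took hold of the ball on the geared press and swung the handle up. I then cranked it half a turn clockwise until the arm lay over the beam, folded the handle back down, let go and moved the gripper clear.

**Last checks:**
- **Handle flat:** in the scene picture the ball was at row 210 of the enlarged crop. A flat handle should show at row 209, and the 15° limit at row 195. The column was about 5 crop pixels off (265 against 260), roughly 1.5 pixels in the original picture; the same few-millimetre offset was there before I moved anything.
- **Arm in line:** with the ball still held, it bore 151° from the screw axis, against about 154° for exactly in line. That is well inside the 17° limit. After release, the wrist picture showed the ball about 3 pixels from where it should be.
- **Gripper clear:** the force reading was near zero with the gripper about 120 mm above the ball's height.
- **Empty press:** the top picture shows its crank and handle where they were at the start.

I could not read the joint angles directly on the way. The handle being up at the start, the quarter turn and the end of the crank was judged from the pictures and the tool position, which gave a fold angle of about 1.4 rad at the start and end.

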